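# Tip a lidded box of vials into the wash tray

## Robot

A 6-joint arm with a two-finger parallel gripper is mounted at the origin on the work surface. World frame = base frame: x ahead of the robot, y to its left, z up, the work surface at z = 0. Lengths are in m, angles in rad, forces in N, time in s.
With the tool pointing down it reaches from about 0.425 to 0.95 m from the base axis. Payload 14.7 kg.
Tool frame: the origin (TCP) lies midway between the tips of the shut fingers; the grasp point (between the pads) lies r.grasp_offset behind it (r.grasp_offset is the distance from the TCP to the grasp point, in m); z points along the fingers, y is the line along which they close (so a half turn about z gives the same grasp; the last joint's range is limited). The gripper opens to 85 mm and grips with 20 to 120 N. Pads are 22 mm wide; open, the fingers measure 114 mm over their backs; the gripper's body (76 mm by 85 mm) begins 54 mm behind the grasp point. The pads swing forward as they close: fully open they stand 13 mm farther back than shut.
Start: joints at [-1.288, 0.48, 1.596, -0, 1.065, -0.047], TCP at [0.211, -0.615, 0.231] pointing down, gripper open.
Joint ranges: [-2.75, 2.75], [-0.82, 2.05], [0.23, 2.67], [-1.56, 4.7], [0.09, 2.69], [-2.92, 2.92]. Speed limits (rad/s): [1.89, 1.89, 2.39, 3.01, 3.01, 3.01].

## Interface

Orientations are given as a rotation vector (axis times angle).
In Python, from station import r, imaging, spotter gives the robot as it stands.
- The arm moves only by the tool carry_out, never from a script. Its argument "moves" is one flat list of numbers, 7 for each row, row after row: the finger opening in cm, from 0 to 8.54, then the shift along the world's x, y, z in cm, then the turn, a rotation vector about the world's x, y, z in degrees. A call has exactly 5 rows; each row is the pose to reach, as a shift and turn from the pose commanded when the call began; what a row does not reach only later rows make up. A row lasts 1/12 s, in which the tool goes at most 41.7 mm and 7.16 degrees, less where a joint would pass 70% of its speed; a pose out of reach is approached as far as the arm can. A call with a gripper value outside its range is refused whole. The fingers move at their own pace and stop on an object; "force" is the grip in N (left out, the last holds). Time passes only in rows, so rows that repeat a pose let the fingers close, or fill a call up. It gives the time, the measured TCP pose, the force, the opening and the grip force at its end, in the units of the state.
- r.state(): the state, without advancing time (a new reading comes with each control period).
- imaging.snapshot(name): name is "side" or "top" or "wrist"; returns the picture (384x512x3 uint8, red, green, blue); there is no depth.
- imaging.get_calibration(name): a dict with "fov_y" (degrees; the focal length in pixels is half the picture's height over the tangent of half this angle, whatever the lens; pixels are square), "cx", "cy" (the principal point, pixels), "eye" and "orientation" of the camera in the world. Camera axes: x right, y up, looking along -z (the intrinsics and any distortion apply to the point x, -y, -z); pixel columns grow to the right and rows downward; lengths in m; the calibration is good to about 2 mm. A picture is of the moment at which its call begins: read the wrist's pose just before it. get_calibration takes no time and is no camera call; for the wrist camera it gives the pose at the moment of the call.
- r.sign_off(): hands the job in; it is judged then, once.
Trained networks look in the newest picture that a camera, given by its name, has taken for a name from the list of things; names that differ only in an ending like _2 or _b are one class to them, and where a whole thing is asked for, a point or a joint stands for the part that bears it (a point fixed in the world has none). Each returns a list of dicts, best first, with "confidence" (0 to 1); they miss things now and then, are a little off and sometimes report something else, mostly with a low value. They report only what shows in the picture. A call takes as long as a camera call. They do not tell look-alikes from the thing itself.
- spotter.recognise(camera, label): "centre" ([x, y, z] in m, in world coordinates, good to about 4 mm: the middle of the surface that is visible of it).
- spotter.tip_of(camera, label): "centre" ([x, y, z] in m, in world coordinates, good to about 4 mm: a listed point, or the origin of a listed thing).
The state is a dict: "time_s": time; "joint_positions": joint angles; "qd": joint speeds; "joint_efforts": joint torques, N m; "tcp_pos": TCP position; "ee_rot": TCP orientation; "ft_force": force on the tool from outside, world axes, zero at the start; "ft_torque": the same for the moment, N m; "width": finger opening in m; "grasp_force": force on a finger pad.
Only numpy, scipy, OpenCV 4.12 (cv2) and the standard library are available. Lean on these libraries where they do the work, as an engineer would, in place of code of your own. Each camera call takes 0.05 s, during which the arm holds its last target. There are 200 camera calls.

## Task

Pick up the white vial box with its loose blue lid, pinching lid and box together so the lid stays shut, and set it upright in the empty aluminium cradle, pour end (the end nearer the lid's rib) towards the wash tray. Let go, slide the lid back off the box onto the white deck without lifting it, then push the red-knobbed lever over until the cradle is fully tipped and all three vials lie in the tray. Leave the box in the tipped cradle and the lid flat on the deck, and do not disturb the bottles or the dish.

Things in the scene. Friction and masses are not known exactly. Their poses are not given: they have to be found in the camera images.
- box_mid (a point): Centre, half-way up, of the loose white open-topped vial box: 56 mm wide (its x) by 84 mm long (its y) by 44 mm high, 4 mm walls and floor, about 160 g. Its z points up; its -y end is the pour end, where a ramp inside rises about 50 degrees from the floor to the rim. It starts upright on the bench, shut by the lid, three vials inside.
- lid_mid (a point): Centre of the 5 mm plate of the blue lid: flat, 56 mm (x) by 84 mm (y), about 50 g, lying loose and flush on the box rim, with nothing to keep it there; when shut its centre is 24.5 mm above box_mid and its axes agree with the box's. On top stands one straight rib, 44 mm long along x, 6 mm thick, 16 mm tall, 22 mm from the lid's centre towards the pour end (-y). Pinched across the 56 mm width at the height of the seam, fingers bear on lid and box sides at once.
- vial0_mid (a point): Centre of a capped clear vial, red cap, 12 mm diameter, 44 mm long along its x, 11 g; starts lying inside the box, hidden by the lid.
- vial1_mid (a point): Same, orange cap.
- vial2_mid (a point): Same, green cap.
- cradle_seat (a point): Middle of the floor of the aluminium cradle's pocket, 54 mm above the bench when level. The pocket is 64 mm (x) by 91 mm (y) inside, for the box with the same axes (box -y towards -y here); walls 4 mm thick, above the pocket floor: front (-y, tray side) 36 mm high, sides 14 mm, rear 10 mm. The seated, level box has box_mid 22 mm above this point and its rim 44 mm above. Axes move with the cradle.
- cradle (a joint): Cradle tilt in rad: 0 level (as it starts), 1.5 fully tipped towards the tray, at its stop. The hinge line runs along x, 51.5 mm in front (-y) of cradle_seat and 4 mm below it. Stiffly damped; a push of about 5 to 10 N at the knob starts it and less is needed further on; past about 1.2 rad it goes on over by itself and stays tipped.
- lever_knob (a point): Centre of the red ball, 26 mm diameter, on the end of the cradle's 8 mm thick lever, beside the cradle on the robot's side (90 mm to -x of cradle_seat). The straight lever is 115 mm long from the hinge line; level, it leans back 45 degrees towards the deck (+y), so the ball is 131 mm above the bench; it is pushed from behind, towards the tray (-y), over the top (ball 165 mm high) to lean forward about 41 degrees.
- deck_mid (a point): Point on the top of the fixed white deck, 96.5 mm above the bench and 1.5 mm below the seated box's rim, 112 mm behind (+y of) the cradle_seat; lid centre belongs about here. z up, x and y as the level cradle's. The deck is 104 mm wide (x), reaches from 58 mm in front (-y) of this point, close behind the cradle, to 62 mm behind it, where a 12 mm high stop stands. A lid that lies wholly on the deck has its centre between -24 and +20 mm of this point along y.
- tray_floor (a point): Centre of the inner floor of the fixed steel wash tray, in front (-y) of the cradle: 158 mm (x) by 182 mm (y) inside, walls 34 mm above the floor. Fixed to the same base as deck and cradle, same axes as deck_mid.
- amber_bottle: Bystander: amber bottle, red cap, 54 mm diameter, 110 mm tall; origin under its centre.
- white_bottle: Bystander: white bottle, 52 mm diameter, 90 mm tall; origin under its centre.
- petri_dish: Bystander: clear dish, 90 mm diameter, 14 mm tall; origin under its centre.
Not all that is in view belongs to the job. Of the things that look like the part that bears lid_mid, the middle-sized one is meant.

How it is judged:
By the outcome, as a careful person would: the job done as asked, in the order asked, and still so for the second after the job is handed in, with the robot touching nothing.
It also fails if it takes over 58 s, if anything falls off the work surface, if the arm or the gripper's body presses on something with over 40 N, if the wrist force passes 120 N, or if a joint passes its speed limit or range.

## Working session

There is one attempt and no reset: what is moved stays moved. The work goes in short steps, Python scripts to look and compute and a tool call to move; the robot and the scene stay as the last step left them, time stands still between calls to the robot, and variables do not carry over. Pictures are saved under pics/ and viewed, at most 10 in all, crops included, and the job is handed in when it is done.

Besides the shell and the picture viewer there is one more tool, called after ">>>" in YAML: its name, and indented under it one key for each argument. carry_out: Moves the arm, as the interface text tells. Its arguments: {"type":"object","properties":{"moves":{"type":"array"},"force":{"type":"number"}},"required":["moves"]}

```bash
mkdir -p pics; ls; cat > h.py <<'E'
import numpy as np,cv2
from station import r,imaging,spotter
from scipy.spatial.transform import Rotation as R
def snap(c,n):
    im=imaging.snapshot(c); cv2.imwrite(f'pics/{n}.png',im[:,:,::-1]); return im
E
python3 - <<'E'
from h import *
a=snap('side','s0');b=snap('top','t0')
for c in('side','top'):
    k=imaging.get_calibration(c);print(c,k)
    for l in('box_mid','lid_mid','cradle_seat','lever_knob','deck_mid','tray_floor','amber_bottle','white_bottle','petri_dish'):
        print(l,[(np.round(d['centre'],3).tolist(),round(d['confidence'],2)) for d in spotter.tip_of(c,l)][:4])
print({k:np.round(v,3) for k,v in r.state().items()},r.grasp_offset)
cv2.imwrite('pics/st0.png',np.vstack([a,b])[:,:,::-1][:, :])
E
```

```text
pics
side {'fov_y': 52.11987956898433, 'cx': 251.36571949037042, 'cy': 196.19923077969852, 'eye': array([0.15861455, 0.69485186, 0.72589601]), 'orientation': array([ 0.35912722, -1.14176779, -2.35483255])}
box_mid [([0.517, 0.252, 0.022], 0.69), ([0.514, 0.247, 0.046], 0.31)]
lid_mid [([0.618, 0.126, -0.002], 0.9), ([0.413, 0.29, 0.002], 0.75), ([0.514, 0.246, 0.045], 0.56)]
cradle_seat []
lever_knob [([0.453, -0.186, 0.132], 0.76)]
deck_mid [([0.527, -0.086, 0.096], 0.58)]
tray_floor [([0.566, -0.356, 0.003], 0.74)]
amber_bottle [([0.749, 0.034, 0.001], 0.76), ([0.546, -0.204, 0.05], 0.54)]
white_bottle [([0.772, 0.211, 0.001], 0.66)]
petri_dish [([0.663, 0.389, -0.002], 0.68)]
top {'fov_y': 51.465450363559235, 'cx': 256.87681126455124, 'cy': 186.0800632072561, 'eye': array([0.39287253, 0.03210608, 1.11430535]), 'orientation': array([ 0.16029879, -0.13677947, -1.59074357])}
box_mid [([0.521, 0.245, 0.024], 0.63)]
lid_mid [([0.52, 0.252, 0.049], 0.87), ([0.409, 0.29, 0.002], 0.85), ([0.614, 0.125, 0.006], 0.77)]
cradle_seat [([0.546, -0.196, 0.059], 0.96)]
lever_knob [([0.454, -0.183, 0.122], 0.92), ([0.775, 0.21, 0.003], 0.41)]
deck_mid [([0.518, 0.25, 0.047], 0.64), ([0.528, -0.087, 0.093], 0.56)]
tray_floor [([0.566, -0.351, 0.007], 0.77)]
amber_bottle [([0.755, 0.034, 0.001], 0.57), ([0.521, 0.246, 0.021], 0.31)]
white_bottle [([0.773, 0.21, 0.002], 0.68)]
petri_dish [([0.66, 0.394, -0.002], 0.89)]
{'time_s': np.float64(1.0), 'joint_positions': array([-1.288,  0.48 ,  1.596, -0.   ,  1.065, -0.047]), 'qd': array([ 0.   ,  0.001, -0.001, -0.001,  0.   , -0.001]), 'joint_efforts': array([-2.0000e-03, -9.5052e+01, -4.3065e+01, -0.0000e+00,  1.0000e-03,
       -0.0000e+00]), 'tcp_pos': array([ 0.211, -0.615,  0.231]), 'ee_rot': array([3.099, 0.516, 0.   ]), 'ft_force': array([0.028, 0.212, 0.471]), 'ft_torque': array([-0.083, -0.045, -0.04 ]), 'grasp_force': np.float64(0.0), 'width': np.float64(0.086)} 0.0187
```

View pics/t0.png

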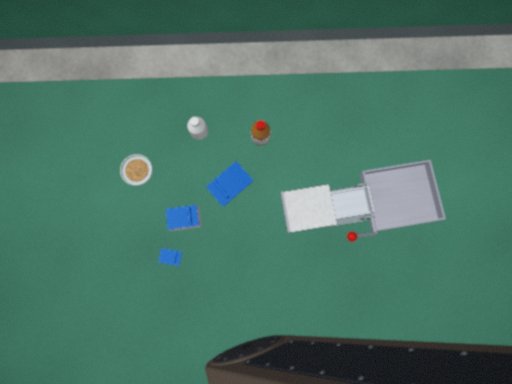

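View pics/s0.png

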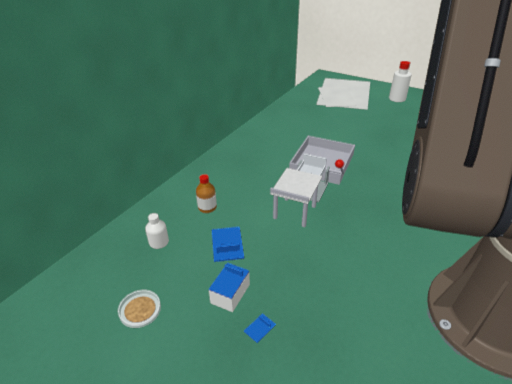

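Blue lid candidates in the top view are the small plate at (170,257), the lid on the white box at (183,217), and the large plate at (230,184). The middle-sized one is the lid on the box. The deck is at (310,208), the cradle at (352,203), the knob at (352,236) and the tray at (400,195). I'll check the choice in a close crop and fit the yaws.

```bash
cat >> h.py <<'E'
def ray(c,px,cal=None):
    k=cal or imaging.get_calibration(c); f=192/np.tan(np.radians(k['fov_y']/2))
    px=np.atleast_2d(px).astype(float)
    d=np.c_[(px[:,0]-k['cx'])/f,-(px[:,1]-k['cy'])/f,-np.ones(len(px))]
    return k['eye'],R.from_rotvec(k['orientation']).apply(d)
def atz(c,px,z,cal=None):
    e,d=ray(c,px,cal); return e+d*((z-e[2])/d[:,2])[:,None]
def proj(c,P,cal=None):
    k=cal or imaging.get_calibration(c); f=192/np.tan(np.radians(k['fov_y']/2))
    q=R.from_rotvec(k['orientation']).inv().apply(np.atleast_2d(P)-k['eye'])
    return np.c_[k['cx']+f*q[:,0]/-q[:,2],k['cy']-f*q[:,1]/-q[:,2]]
E
python3 - <<'E'
from h import *
t=cv2.imread('pics/t0.png');s=cv2.imread('pics/s0.png')
for n,im,c in(('top',t,1),('side',s,1)):
    h=cv2.cvtColor(im,cv2.COLOR_BGR2HSV)
    m=cv2.inRange(h,(105,150,60),(130,255,255))
    for q in cv2.findContours(m,0,1)[0]:
        if cv2.contourArea(q)<30: continue
        b=cv2.boxPoints(cv2.minAreaRect(q))
        P=atz(n,b,0.049); e=P-np.roll(P,1,0)
        print(n,b.mean(0),P.mean(0).round(3),[(round(np.hypot(*v[:2]),3),round(np.degrees(np.arctan2(v[1],v[0])),1)) for v in e])
m=cv2.inRange(cv2.cvtColor(t,cv2.COLOR_BGR2HSV),(0,0,185),(180,40,255)); m[:, :270]=0;m[:, 345:]=0;m[:180]=0
q=max(cv2.findContours(m,0,1)[0],key=cv2.contourArea);b=cv2.boxPoints(cv2.minAreaRect(q));P=atz('top',b,.0965);e=P-np.roll(P,1,0)
print('deck',b,P.mean(0),[(round(np.hypot(*v[:2]),3),round(np.degrees(np.arctan2(v[1],v[0])),1)) for v in e])
up=lambda im,x,y,w,h,k:cv2.resize(im[y:y+h,x:x+w],None,fx=k,fy=k,interpolation=cv2.INTER_CUBIC)
A=up(t,150,165,110,110,3.6);B=up(t,275,150,175,110,3.6);C=up(s,200,220,90,120,3.3)
cv2.imwrite('pics/c1.png',np.hstack([cv2.resize(A,(396,396)),C[:396,:297]]))
cv2.imwrite('pics/c2.png',B)
E
```

```text
top [169.75 256.75] [0.412 0.28  0.049] [(np.float64(0.054), np.float64(77.7)), (np.float64(0.036), np.float64(-10.3)), (np.float64(0.054), np.float64(-102.4)), (np.float64(0.035), np.float64(169.1))]
top [181.68    216.75998] [0.518 0.25  0.049] [(np.float64(0.054), np.float64(9.2)), (np.float64(0.084), np.float64(-83.3)), (np.float64(0.054), np.float64(-171.7)), (np.float64(0.083), np.float64(96.7))]
top [229.3647  183.25882] [0.607 0.12  0.049] [(np.float64(0.071), np.float64(39.5)), (np.float64(0.108), np.float64(-49.8)), (np.float64(0.072), np.float64(-141.3)), (np.float64(0.107), np.float64(129.8))]
side [259.  327.5] [0.399 0.315 0.049] [(np.float64(0.036), np.float64(-15.8)), (np.float64(0.056), np.float64(-98.8)), (np.float64(0.038), np.float64(161.7)), (np.float64(0.054), np.float64(79.6))]
side [228.48239 279.80875] [0.52  0.247 0.049] [(np.float64(0.055), np.float64(-4.8)), (np.float64(0.097), np.float64(-80.8)), (np.float64(0.061), np.float64(172.2)), (np.float64(0.093), np.float64(96.6))]
side [227.17822 243.78218] [0.588 0.157 0.049] [(np.float64(0.109), np.float64(-49.0)), (np.float64(0.075), np.float64(-140.3)), (np.float64(0.109), np.float64(127.7)), (np.float64(0.068), np.float64(39.2))]
deck [[282.13513 191.81082]
 [342.62164 181.72974]
 [349.27032 221.62161]
 [288.7838  231.7027 ]] [ 0.52974799 -0.10483225  0.0965    ] [(np.float64(0.104), np.float64(7.3)), (np.float64(0.159), np.float64(-81.9)), (np.float64(0.104), np.float64(-174.4)), (np.float64(0.156), np.float64(98.0))]
```

View pics/c1.png

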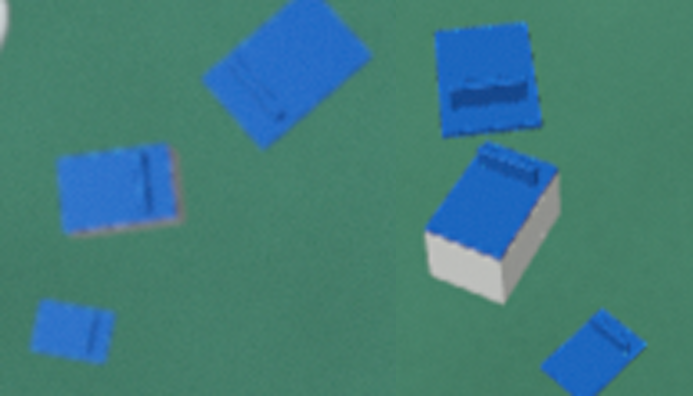

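View pics/c2.png

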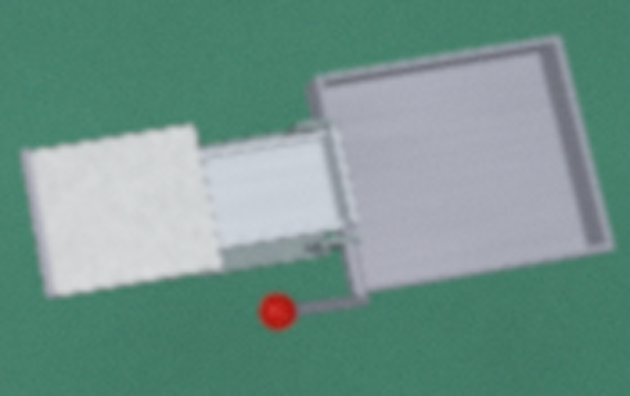

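The crop confirms it. The middle-sized lid is on the white box (crop at (120,190)), with its rib at the right, which is the -y end. Now I'll move over it.

>>> carry_out:
  moves: [8.5, 2.4, 2.6, 0.7, 0, 0, 7, 8.5, 4.8, 5.2, 1.4, 0, 0, 14, 8.5, 7.2, 7.8, 2.1, 0, 0, 21, 8.5, 9.6, 10.4, 2.8, 0, 0, 28, 8.5, 12, 13, 3.5, 0, 0, 35]

```text
time_s: 1.42
tcp_pos: [0.3313, -0.4837, 0.2667]
ee_rot: [2.796, 1.432, 0.0]
ft_force: [0.1, -0.4, -0.1]
width: 0.0849
grasp_force: 0.0
```

>>> carry_out:
  moves: [8.5, 2.4, 2.6, 0.7, 0, 0, 7, 8.5, 4.8, 5.2, 1.4, 0, 0, 14, 8.5, 7.2, 7.8, 2.1, 0, 0, 21, 8.5, 9.6, 10.4, 2.8, 0, 0, 28, 8.5, 12, 13, 3.5, 0, 0, 35]

```text
time_s: 1.83
tcp_pos: [0.4515, -0.3535, 0.3018]
ee_rot: [2.236, 2.206, -0.0]
ft_force: [1.2, -0.6, 0.5]
width: 0.0848
grasp_force: 0.0
```

>>> carry_out:
  moves: [8.5, 0.45, 4, -0.5, 0, 0, 2, 8.5, 0.9, 8, -1, 0, 0, 4, 8.5, 1.4, 12, -1.5, 0, 0, 6, 8.5, 1.8, 16, -2, 0, 0, 7, 8.5, 2.3, 20, -2.5, 0, 0, 8]

```text
time_s: 2.25
tcp_pos: [0.4733, -0.1531, 0.2763]
ee_rot: [2.083, 2.352, 0.0]
ft_force: [0.9, -0.6, -0.7]
width: 0.0848
grasp_force: 0.0
```

>>> carry_out:
  moves: [8.5, 0.45, 4, -0.5, 0, 0, 0, 8.5, 0.9, 8, -1, 0, 0, 0, 8.5, 1.4, 12, -1.5, 0, 0, 0, 8.5, 1.8, 16, -2, 0, 0, 0, 8.5, 2.3, 20, -2.5, 0, 0, 0]

```text
time_s: 2.67
tcp_pos: [0.4963, 0.047, 0.2513]
ee_rot: [2.084, 2.351, 0.001]
ft_force: [1.8, -0.4, 0.5]
width: 0.085
grasp_force: 0.0
```

>>> carry_out:
  moves: [8.5, 0.45, 4, -0.5, 0, 0, 0, 8.5, 0.9, 8, -1, 0, 0, 0, 8.5, 1.4, 12, -1.5, 0, 0, 0, 8.5, 1.8, 16, -2, 0, 0, 0, 8.5, 2, 18, -2.5, 0, 0, 0]

```text
time_s: 3.08
tcp_pos: [0.5167, 0.2291, 0.2262]
ee_rot: [-2.082, -2.353, -0.002]
ft_force: [-0.1, -0.3, -0.5]
width: 0.0848
grasp_force: 0.0
```

```bash
python3 - <<'E'
from h import *
k=imaging.get_calibration('wrist');a=snap('wrist','w0');print(k['eye'],k['orientation'])
np.save('w0k.npy',k,allow_pickle=True)
for l in('lid_mid','box_mid'):print(l,[(np.round(d['centre'],3).tolist(),round(d['confidence'],2)) for d in spotter.tip_of('wrist',l)][:4])
m=cv2.inRange(cv2.cvtColor(a,cv2.COLOR_RGB2HSV),(105,150,60),(130,255,255))
for q in cv2.findContours(m,0,1)[0]:
    if cv2.contourArea(q)<300: continue
    b=cv2.boxPoints(cv2.minAreaRect(q));p=cv2.approxPolyDP(q,6,True)[:,0]
    print(b.round(),p.tolist())
    P=atz('wrist',b,0.049,k); e=P-np.roll(P,1,0)
    print(P.mean(0).round(4),[(round(np.hypot(*v[:2]),3),round(np.degrees(np.arctan2(v[1],v[0])),1)) for v in e])
    print(atz('wrist',p,0.049,k).round(4).tolist())
s=r.state();print(R.from_rotvec(s['ee_rot']).as_matrix().round(3))
E
```

```text
[0.50762027 0.30163206 0.36864818] [-0.28686241 -0.01777114  0.12110625]
lid_mid [([0.519, 0.247, 0.047], 0.74), ([0.414, 0.294, 0.003], 0.64), ([0.616, 0.121, 0.004], 0.63)]
box_mid [([0.514, 0.246, 0.047], 0.51)]
[[273. 236.]
 [323. 205.]
 [364. 272.]
 [314. 302.]] [[324, 207], [275, 235], [317, 298], [344, 283], [348, 247]]
[0.601  0.1462 0.049 ] [(np.float64(0.103), np.float64(127.3)), (np.float64(0.066), np.float64(41.0)), (np.float64(0.1), np.float64(-50.1)), (np.float64(0.071), np.float64(-136.3))]
[[0.5958, 0.2055, 0.049], [0.546, 0.1651, 0.049], [0.6091, 0.0881, 0.049], [0.6379, 0.1128, 0.049], [0.6327, 0.1605, 0.049]]
[[234. 119.]
 [287. 119.]
 [287. 196.]
 [234. 196.]] [[234, 119], [235, 196], [284, 196], [287, 120]]
[0.5183 0.2506 0.049 ] [(np.float64(0.083), np.float64(95.8)), (np.float64(0.055), np.float64(7.0)), (np.float64(0.083), np.float64(-81.4)), (np.float64(0.059), np.float64(-173.0))]
[[0.486, 0.2884, 0.049], [0.4954, 0.2062, 0.049], [0.5494, 0.2128, 0.049], [0.5404, 0.294, 0.049]]
[[152. 128.]
 [165.  77.]
 [199.  85.]
 [185. 136.]] [[166, 77], [154, 125], [184, 136], [197, 88]]
[0.4252 0.2928 0.049 ] [(np.float64(0.035), np.float64(172.4)), (np.float64(0.053), np.float64(77.0)), (np.float64(0.034), np.float64(-6.9)), (np.float64(0.053), np.float64(-101.3))]
[[0.4149, 0.3203, 0.049], [0.4042, 0.2723, 0.049], [0.4357, 0.2648, 0.049], [0.4461, 0.3138, 0.049]]
[[-0.123  0.992 -0.001]
 [ 0.992  0.123 -0.   ]
 [-0.    -0.001 -1.   ]]
```

View pics/w0.png

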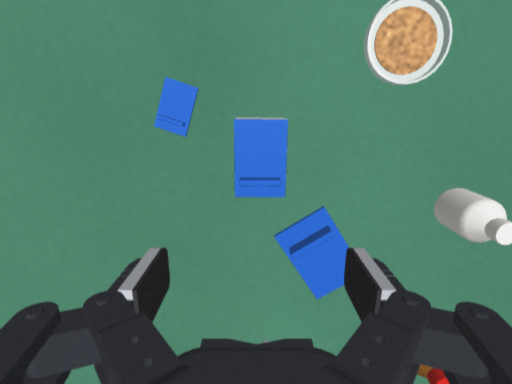

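The wrist view shows the lid at (260,158), with its edges parallel to the tool and its rib at (260,182). The small plate is at (176,107) and the large one at (315,252). I'll descend over the box.

>>> carry_out:
  moves: [8.5, 0.1, 1.2, -2, 0, 0, -0.5, 8.5, 0.1, 2.5, -4, 0, 0, -0.5, 8.5, 0.1, 2.5, -7, 0, 0, -0.5, 8.5, 0.1, 2.5, -10, 0, 0, -0.5, 8.5, 0.1, 2.5, -10, 0, 0, -0.5]

```text
time_s: 3.65
tcp_pos: [0.5148, 0.2479, 0.1221]
ee_rot: [-2.093, -2.339, 0.01]
ft_force: [-0.4, -1.3, -1.1]
width: 0.0849
grasp_force: 0.0
```

```bash
python3 - <<'E'
from h import *
k=imaging.get_calibration('wrist');a=snap('wrist','w1')
s=r.state();T=R.from_rotvec(s['ee_rot']);print(s['tcp_pos'].round(4),T.as_matrix().round(3).tolist())
m=cv2.inRange(cv2.cvtColor(a,cv2.COLOR_RGB2HSV),(105,150,60),(130,255,255))
for q in cv2.findContours(m,0,1)[0]:
    if cv2.contourArea(q)<300: continue
    p=cv2.approxPolyDP(q,6,True)[:,0]
    print(p.tolist());print(atz('wrist',p,0.049,k).round(4).tolist())
print([(np.round(d['centre'],3).tolist(),round(d['confidence'],2)) for d in spotter.tip_of('wrist','lid_mid')][:4])
E
```

```text
[0.5159 0.2483 0.1246] [[-0.111, 0.994, -0.004], [0.994, 0.111, -0.002], [-0.002, -0.005, -1.0]]
[[345, 258], [282, 293], [320, 349], [334, 355], [361, 323], [344, 288]]
[[0.5886, 0.2145, 0.049], [0.5432, 0.1769, 0.049], [0.5841, 0.1243, 0.049], [0.5976, 0.1193, 0.049], [0.6142, 0.1554, 0.049], [0.5931, 0.1875, 0.049]]
[[224, 151], [227, 254], [296, 255], [300, 151]]
[[0.4862, 0.2884, 0.049], [0.495, 0.2073, 0.049], [0.5496, 0.2127, 0.049], [0.5402, 0.2945, 0.049]]
[[130, 90], [118, 156], [160, 168], [175, 104]]
[[0.4194, 0.3225, 0.049], [0.4103, 0.2763, 0.049], [0.4407, 0.2709, 0.049], [0.4501, 0.3168, 0.049]]
[([0.516, 0.248, 0.048], 0.79), ([0.415, 0.292, 0.002], 0.68), ([0.614, 0.124, 0.006], 0.66)]
```

>>> carry_out:
  moves: [8.5, 0.2, 0.2, -3, 0, 0, 0, 8.5, 0.2, 0.2, -6, 0, 0, 0, 8.5, 0.2, 0.2, -8.5, 0, 0, 0, 8.5, 0.2, 0.2, -10.2, 0, 0, 0, 8.5, 0.2, 0.2, -10.3, 0, 0, 0]

```text
time_s: 4.17
tcp_pos: [0.5194, 0.2513, 0.0226]
ee_rot: [-2.094, -2.341, 0.002]
ft_force: [-0.6, -0.3, -0.1]
width: 0.0849
grasp_force: 0.0
```

>>> carry_out:
  moves: [5, 0, 0, 0, 0, 0, 0, 5, 0, 0, 0, 0, 0, 0, 5, 0, 0, 0, 0, 0, 0, 5, 0, 0, 0, 0, 0, 0, 5, 0, 0, 0, 0, 0, 0]
  force: 60

```text
time_s: 4.58
tcp_pos: [0.5207, 0.2524, 0.0257]
ee_rot: [2.093, 2.341, 0.004]
ft_force: [-1.3, -3.0, 12.0]
width: 0.0548
grasp_force: 62.7
```

>>> carry_out:
  moves: [5, 0, 0, 0, 0, 0, 0, 5, 0, 0, 0, 0, 0, 0, 5, 0, 0, 0, 0, 0, 0, 5, 0, 0, 0, 0, 0, 0, 5, 0, 0, 0, 0, 0, 0]
  force: 60

```text
time_s: 5.0
tcp_pos: [0.5207, 0.2524, 0.0257]
ee_rot: [2.093, 2.341, 0.004]
ft_force: [-1.6, -2.8, 11.6]
width: 0.055
grasp_force: 62.7
```

>>> carry_out:
  moves: [5, 0, 0, 0.5, 0, 0, 0, 5, 0, 0, 1.5, 0, 0, 0, 5, 0, 0, 3.5, 0, 0, 0, 5, 0, 0, 5.5, 0, 0, 0, 5, 0, 0, 8, 0, 0, 0]

```text
time_s: 5.42
tcp_pos: [0.5191, 0.2519, 0.1048]
ee_rot: [-2.094, -2.342, 0.001]
ft_force: [-0.3, 0.5, -3.4]
width: 0.0547
grasp_force: 64.6
```

>>> carry_out:
  moves: [5, 0, 0, 2.5, 0, 0, 0, 5, 0, 0, 5, 0, 0, 0, 5, 0, 0, 8, 0, 0, 0, 5, 0, 0, 11, 0, 0, 0, 5, 0, -1, 13, 0, 0, 0]

```text
time_s: 5.83
tcp_pos: [0.5202, 0.2433, 0.2378]
ee_rot: [2.092, 2.342, 0.006]
ft_force: [0.2, -0.3, -2.5]
width: 0.0548
grasp_force: 64.7
```

>>> carry_out:
  moves: [5, 0.2, -2, 0.5, 0, 0, 0, 5, 0.5, -5, 0.5, 0, 0, 0, 5, 0.8, -9, 0.5, 0, 0, 0.5, 5, 1.2, -13, 0.5, 0, 0, 1, 5, 1.5, -17, 0.5, 0, 0, 1.5]

```text
time_s: 6.25
tcp_pos: [0.5343, 0.0706, 0.24]
ee_rot: [2.061, 2.37, 0.002]
ft_force: [1.1, 0.0, -2.5]
width: 0.055
grasp_force: 64.7
```

>>> carry_out:
  moves: [5, 0, -2.5, 0, 0, 0, 0, 5, 0, -5, 0, 0, 0, 0, 5, 0, -6, 0, 0, 0, 0, 5, 0, -6.5, 0, 0, 0, 0, 5, 0, -6.5, 0, 0, 0, 0]

```text
time_s: 6.67
tcp_pos: [0.5345, 0.0066, 0.2391]
ee_rot: [2.064, 2.367, 0.001]
ft_force: [0.0, 0.3, -2.3]
width: 0.0547
grasp_force: 64.7
```

```bash
python3 - <<'E'
from h import *
k=imaging.get_calibration('wrist');a=snap('wrist','w2');b=snap('top','t2');c=snap('side','s2')
np.save('w2k.npy',k,allow_pickle=True)
s=r.state();print(s['tcp_pos'].round(4),R.from_rotvec(s['ee_rot']).as_matrix().round(3).tolist(),s['width'],s['ft_force'])
for cc in('wrist','top','side'):
  for l in('lid_mid','cradle_seat','lever_knob','deck_mid'):print(cc,l,[(np.round(d['centre'],3).tolist(),round(d['confidence'],2)) for d in spotter.tip_of(cc,l)][:3])
E
```

```text
[0.5345 0.0081 0.2386] [[-0.138, 0.99, 0.0], [0.99, 0.138, 0.0], [0.0, 0.0, -1.0]] 0.05462165663665597 [-0.18484137  0.96570684 -2.88433629]
wrist lid_mid [([0.533, 0.003, 0.26], 0.83), ([0.614, 0.124, 0.008], 0.79)]
wrist cradle_seat []
wrist lever_knob [([0.45, -0.185, 0.134], 0.55)]
wrist deck_mid [([0.77, 0.216, -0.003], 0.25)]
top lid_mid [([0.41, 0.291, -0.001], 0.59), ([0.54, 0.004, 0.26], 0.42)]
top cradle_seat []
top lever_knob []
top deck_mid [([0.528, -0.087, 0.096], 0.65)]
side lid_mid [([0.532, 0.004, 0.26], 0.95), ([0.41, 0.289, 0.002], 0.94), ([0.618, 0.129, -0.001], 0.72)]
side cradle_seat [([0.542, -0.202, 0.053], 0.94)]
side lever_knob [([0.453, -0.184, 0.132], 0.71), ([0.532, 0.005, 0.236], 0.36)]
side deck_mid [([0.53, -0.088, 0.096], 0.84)]
```

View pics/w2.png

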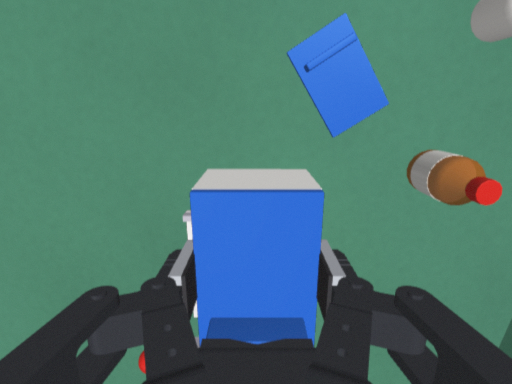

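The box is held shut, with the lid's back edge at y=190 and x from 192 to 323. Next I'll fit the station pose by edge alignment in the first top and side pictures.

```bash
cat > fit.py <<'E'
from h import *
from scipy.optimize import minimize
def seg(a,b,n=60): return np.linspace(a,b,n)
def rect(x0,x1,y0,y1,z): c=[(x0,y0,z),(x1,y0,z),(x1,y1,z),(x0,y1,z)]; return [seg(np.array(c[i]),np.array(c[(i+1)%4])) for i in range(4)]
# station frame: origin cradle_seat xy, z bench
deck=rect(-.052,.052,.054,.174,.0965)
crad=[seg(np.array([sx*.036,-.0495,.068]),np.array([sx*.036,.0455,.068])) for sx in(-1,1)]+[seg(np.array([-.036,y,.09]),np.array([.036,y,.09])) for y in(-.0495,-.0455)]
M=np.vstack([deck[0],deck[1],deck[3]]+crad)
G={}
for c,n in(('top','t0'),('side','s0')):
    g=cv2.GaussianBlur(cv2.cvtColor(cv2.imread(f'pics/{n}.png'),cv2.COLOR_BGR2GRAY).astype(np.float32),(0,0),1.0)
    m=np.hypot(cv2.Sobel(g,cv2.CV_32F,1,0),cv2.Sobel(g,cv2.CV_32F,0,1)); G[c]=np.minimum(m,150)
K={c:imaging.get_calibration(c) for c in G}
def W(p,M): return R.from_euler('z',p[2]).apply(M)+[p[0],p[1],0]
def score(p,cs):
    t=0
    for c in cs:
        q=proj(c,W(p,M),K[c]).astype(np.float32); t+=cv2.remap(G[c],q[:,0],q[:,1],1).mean()
    return -t
for cs in(['top'],['side'],['top','side']):
    best=min((score((.544+dx,-.199+dy,w),cs),.544+dx,-.199+dy,w) for dx in np.arange(-.009,.0091,.0015) for dy in np.arange(-.009,.0091,.0015) for w in np.radians(np.arange(5,12,.5)))
    o=minimize(score,best[1:],args=(cs,),method='Nelder-Mead',options=dict(initial_simplex=np.array(best[1:])+np.array([[0,0,0],[.001,0,0],[0,.001,0],[0,0,.008]])))
    print(cs,o.fun.round(1),o.x[:2].round(4),np.degrees(o.x[2]).round(2))
# knob
A=[];B=[]
for c,n in(('top','t0'),('side','s0')):
    h=cv2.cvtColor(cv2.imread(f'pics/{n}.png'),cv2.COLOR_BGR2HSV);m=cv2.inRange(h,(0,170,80),(6,255,255))|cv2.inRange(h,(174,170,80),(180,255,255))
    pr=proj(c,[[.453,-.185,.131]],K[c])[0]; ys,xs=np.nonzero(m); s=np.hypot(xs-pr[0],ys-pr[1])<12
    px=(xs[s].mean(),ys[s].mean()); e,d=ray(c,px,K[c]); d=d[0]/np.linalg.norm(d[0]); Q=np.eye(3)-np.outer(d,d); A.append(Q);B.append(Q@e)
    print(c,px,atz(c,px,.131,K[c])[0].round(4))
kn=np.linalg.solve(sum(A),sum(B));print('knob',kn.round(4))
print('knob model',W(o.x,np.array([[-.09,.0298,.131]])).round(4))
k=np.load('w2k.npy',allow_pickle=True).item();print('held lid back corners',atz('wrist',[(192,190),(323,190)],.262,k).round(4))
P=proj('top',W(o.x,M),K['top']);Q=proj('side',W(o.x,M),K['side'])
t=cv2.resize(cv2.imread('pics/t0.png')[165:255,270:390],None,fx=3,fy=3,interpolation=2);s=cv2.resize(cv2.imread('pics/s0.png')[140:230,260:360],None,fx=3,fy=3,interpolation=2)
for q in P: cv2.circle(t,tuple(np.int32((q-[270,165]+.5)*3)),0,(0,0,255),-1)
for q in Q: cv2.circle(s,tuple(np.int32((q-[260,140]+.5)*3)),0,(0,0,255),-1)
cv2.imwrite('pics/fit.png',np.hstack([t,s]))
E
python3 fit.py
```

```text
['top'] -106.4 [ 0.542  -0.1889] 7.91
['side'] -82.0 [ 0.5476 -0.2106] 8.77
['top', 'side'] -177.7 [ 0.5438 -0.1993] 8.0
top (np.float64(351.6984126984127), np.float64(236.06349206349208)) [ 0.4501 -0.1842  0.131 ]
side (np.float64(338.9375), np.float64(163.16666666666666)) [ 0.453  -0.1905  0.131 ]
knob [ 0.4501 -0.183   0.1361]
knob model [[ 0.4506 -0.1823  0.131 ]]
held lid back corners [[0.5025 0.0433 0.262 ]
 [0.556  0.0506 0.262 ]]
```

View pics/fit.png

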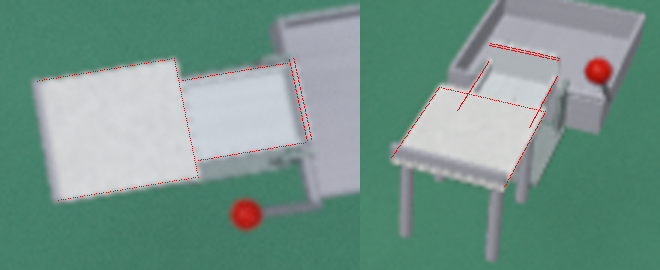

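The fit overlays tightly: deck and cradle edges coincide in both views. The seat is at (0.5438, -0.1993), yaw 8.0°, and the knob agrees with the model. I'll carry the box over the cradle and come down to just above the front wall.

>>> carry_out:
  moves: [5, 0.1, -2, 0, 0, 0, 0, 5, 0.3, -5.5, 0, 0, 0, 0, 5, 0.5, -9.5, 0, 0, 0, 0, 5, 0.7, -13.5, 0, 0, 0, 0, 5, 0.8, -17.5, 0, 0, 0, 0]

```text
time_s: 7.83
tcp_pos: [0.5425, -0.1697, 0.2384]
ee_rot: [2.062, 2.369, 0.0]
ft_force: [1.3, 0.5, -3.0]
width: 0.0549
grasp_force: 64.7
```

>>> carry_out:
  moves: [5, 0.1, -2, 0, 0, 0, 0, 5, 0.1, -3, -2, 0, 0, 0, 5, 0.1, -3, -5, 0, 0, 0, 5, 0.1, -3, -8, 0, 0, 0, 5, 0.1, -3, -10, 0, 0, 0]

```text
time_s: 8.25
tcp_pos: [0.5425, -0.1981, 0.136]
ee_rot: [-2.063, -2.367, 0.001]
ft_force: [-0.3, 0.9, -2.3]
width: 0.0546
grasp_force: 64.6
```

>>> carry_out:
  moves: [5, 0, 0, -0.3, 0, 0, 0, 5, 0, 0, -0.3, 0, 0, 0, 5, 0, 0, -0.3, 0, 0, 0, 5, 0, 0, -0.3, 0, 0, 0, 5, 0, 0, -0.3, 0, 0, 0]

```text
time_s: 8.67
tcp_pos: [0.5444, -0.1982, 0.1368]
ee_rot: [2.062, 2.368, 0.001]
ft_force: [-0.7, -0.1, -2.1]
width: 0.0546
grasp_force: 64.6
```

```bash
python3 - <<'E'
from h import *
ims=[snap('wrist','w3'),snap('top','t3'),snap('side','s3')]
s=r.state();T=R.from_rotvec(s['ee_rot']);print(s['tcp_pos'].round(4),T.as_matrix().round(3).tolist(),s['width'],s['ft_force'])
for cc in('wrist','top','side'):
  for l in('lid_mid','box_mid'):print(cc,l,[(np.round(d['centre'],3).tolist(),round(d['confidence'],2)) for d in spotter.tip_of(cc,l)][:3])
k=imaging.get_calibration('wrist')
m=cv2.inRange(cv2.cvtColor(ims[0],cv2.COLOR_RGB2HSV),(105,150,60),(130,255,255))
q=max(cv2.findContours(m,0,1)[0],key=cv2.contourArea);p=cv2.approxPolyDP(q,6,True)[:,0];print(p.tolist())
print(atz('wrist',p,s['tcp_pos'][2]+.0233,k).round(4).tolist())
E
```

```text
[ 0.5439 -0.1981  0.1362] [[-0.137, 0.991, 0.001], [0.991, 0.137, -0.001], [-0.001, 0.001, -1.0]] 0.054799681746252486 [-0.43831046  0.07005957 -2.78050105]
wrist lid_mid [([0.547, -0.202, 0.16], 0.68)]
wrist box_mid [([0.448, -0.185, 0.135], 0.49)]
top lid_mid [([0.617, 0.127, 0.005], 0.82), ([0.661, 0.394, -0.005], 0.53)]
top box_mid []
side lid_mid [([0.619, 0.128, -0.001], 0.88), ([0.414, 0.284, -0.002], 0.83), ([0.544, -0.202, 0.157], 0.52)]
side box_mid [([0.543, -0.2, 0.134], 0.87)]
[[191, 191], [200, 344], [313, 343], [323, 192]]
[[0.5113, -0.1614, 0.1595], [0.5214, -0.237, 0.1595], [0.5751, -0.2289, 0.1595], [0.5648, -0.1544, 0.1595]]
```

Box centre (0.5438, -0.1995) lies on the seat, so I'll lower it.

>>> carry_out:
  moves: [5, 0, 0, -1, 0, 0, 0, 5, 0, 0, -2.2, 0, 0, 0, 5, 0, 0, -3.4, 0, 0, 0, 5, 0, 0, -4.4, 0, 0, 0, 5, 0, 0, -5, 0, 0, 0]

```text
time_s: 9.53
tcp_pos: [0.5427, -0.1976, 0.0834]
ee_rot: [-2.062, -2.368, 0.001]
ft_force: [0.1, 0.8, -3.8]
width: 0.0548
grasp_force: 64.7
```

>>> carry_out:
  moves: [5, 0, 0, -0.2, 0, 0, 0, 5, 0, 0, -0.4, 0, 0, 0, 5, 0, 0, -0.6, 0, 0, 0, 5, 0, 0, -0.7, 0, 0, 0, 5, 0, 0, -0.7, 0, 0, 0]

```text
time_s: 9.95
tcp_pos: [0.5437, -0.1981, 0.0796]
ee_rot: [2.063, 2.368, 0.0]
ft_force: [-6.2, 2.5, 14.7]
width: 0.0548
grasp_force: 66.8
```

Seated at the predicted height. I'll release, lift and check.

>>> carry_out:
  moves: [8.5, 0, 0, 0, 0, 0, 0, 8.5, 0, 0, 0, 0, 0, 0, 8.5, 0, 0, 0, 0, 0, 0, 8.5, 0, 0, 0, 0, 0, 0, 8.5, 0, 0, 0, 0, 0, 0]

```text
time_s: 10.37
tcp_pos: [0.5436, -0.198, 0.0784]
ee_rot: [2.063, 2.369, 0.0]
ft_force: [-0.1, -0.3, -0.1]
width: 0.0849
grasp_force: 0.0
```

>>> carry_out:
  moves: [8.5, 0, 0, 1, 0, 0, 0, 8.5, 0, 0, 3, 0, 0, 0, 8.5, 0, 0, 5.5, 0, 0, 0, 8.5, 0, 0, 7.5, 0, 0, 0, 8.5, 0, 0, 9, 0, 0, 0]

```text
time_s: 10.78
tcp_pos: [0.544, -0.1982, 0.1708]
ee_rot: [2.062, 2.368, 0.001]
ft_force: [-0.1, 0.0, -0.3]
width: 0.0854
grasp_force: 0.0
```

```bash
python3 - <<'E'
from h import *
k=imaging.get_calibration('wrist');a=snap('wrist','w4')
s=r.state();T=R.from_rotvec(s['ee_rot']);print(s['tcp_pos'].round(4),T.as_matrix().round(3).tolist(),s['width'],s['ft_force'])
print([(np.round(d['centre'],3).tolist(),round(d['confidence'],2)) for d in spotter.tip_of('wrist','lid_mid')][:3])
m=cv2.inRange(cv2.cvtColor(a,cv2.COLOR_RGB2HSV),(105,150,60),(130,255,255))
q=max(cv2.findContours(m,0,1)[0],key=cv2.contourArea);p=cv2.approxPolyDP(q,6,True)[:,0];print(p.tolist())
print(atz('wrist',p,.103,k).round(4).tolist())
E
```

```text
[ 0.5452 -0.1986  0.1731] [[-0.137, 0.991, 0.005], [0.991, 0.137, -0.002], [-0.003, 0.004, -1.0]] 0.08487234375309129 [ 2.17618223 -1.35306383  3.97481876]
[([0.543, -0.204, 0.099], 0.61)]
[[218, 157], [221, 261], [290, 262], [294, 157]]
[[0.5116, -0.1622, 0.103], [0.5222, -0.2429, 0.103], [0.5757, -0.2364, 0.103], [0.5645, -0.1548, 0.103]]
```

View pics/w4.png

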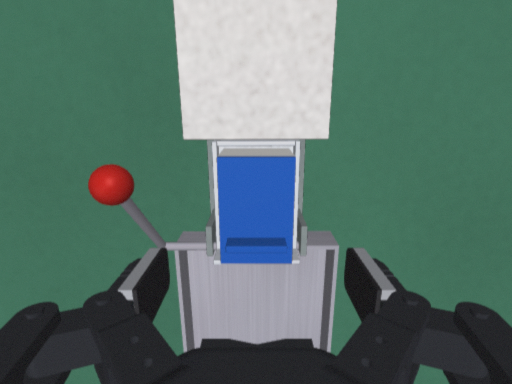

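The wrist view shows the box seated: lid at (256,210) flush, rib at (256,244), deck at (255,70), knob at (111,185). I'll narrow the fingers and move to the tray side of the rib.

>>> carry_out:
  moves: [1.2, 0.1, -1, 0, 0, 0, 0, 1.2, 0.3, -2.5, 0, 0, 0, 0, 1.2, 0.6, -4, 0, 0, 0, 0, 1.2, 0.6, -4.6, 0, 0, 0, 0, 1.2, 0.6, -4.6, 0, 0, 0, 0]

```text
time_s: 11.3
tcp_pos: [0.5494, -0.2461, 0.1674]
ee_rot: [-2.065, -2.367, 0.001]
ft_force: [-0.5, -0.1, 0.3]
width: 0.0247
grasp_force: 0.0
```

>>> carry_out:
  moves: [1.2, 0, 0, 0, 0, 0, 0, 1.2, 0, 0, 0, 0, 0, 0, 1.2, 0, 0, 0, 0, 0, 0, 1.2, 0, 0, 0, 0, 0, 0, 1.2, 0, 0, 0, 0, 0, 0]

```text
time_s: 11.72
tcp_pos: [0.5495, -0.2435, 0.1683]
ee_rot: [-2.063, -2.37, -0.0]
ft_force: [0.6, -0.2, 0.7]
width: 0.012
grasp_force: 0.0
```

>>> carry_out:
  moves: [1.2, 0, 0, 0, 0, 0, 0, 1.2, 0, 0, -1.5, 0, 0, 0, 1.2, 0, 0, -3, 0, 0, 0, 1.2, 0, 0, -4, 0, 0, 0, 1.2, 0, 0, -4, 0, 0, 0]

```text
time_s: 12.13
tcp_pos: [0.5484, -0.2433, 0.1264]
ee_rot: [-2.061, -2.367, 0.001]
ft_force: [-0.9, 0.3, -0.1]
width: 0.012
grasp_force: 0.0
```

>>> carry_out:
  moves: [1.2, 0, 0, -1, 0, 0, 0, 1.2, 0, 0, -1.8, 0, 0, 0, 1.2, 0, 0, -2.1, 0, 0, 0, 1.2, 0, 0, -2.1, 0, 0, 0, 1.2, -0.05, 0.4, -2.1, 0, 0, 0]

```text
time_s: 12.55
tcp_pos: [0.5492, -0.2404, 0.1074]
ee_rot: [2.063, 2.369, 0.0]
ft_force: [-0.5, 0.5, 0.4]
width: 0.0118
grasp_force: 0.0
```

>>> carry_out:
  moves: [1.2, -0.05, 0.4, 0, 0, 0, 0, 1.2, -0.15, 1, 0, 0, 0, 0, 1.2, -0.25, 1.7, 0, 0, 0, 0, 1.2, -0.35, 2.5, 0, 0, 0, 0, 1.2, -0.45, 3.3, 0, 0, 0, 0]

```text
time_s: 12.97
tcp_pos: [0.5444, -0.206, 0.1075]
ee_rot: [2.063, 2.369, 0.0]
ft_force: [0.5, -1.0, 0.2]
width: 0.012
grasp_force: 0.3
```

```bash
python3 - <<'E'
from h import *
a=snap('wrist','w5');snap('side','s5');s=r.state();print(s['tcp_pos'].round(4),s['ft_force'].round(1))
k=imaging.get_calibration('wrist');m=cv2.inRange(cv2.cvtColor(a,cv2.COLOR_RGB2HSV),(105,150,60),(130,255,255))
q=max(cv2.findContours(m,0,1)[0],key=cv2.contourArea);p=cv2.approxPolyDP(q,6,True)[:,0];print(p.tolist());print(atz('wrist',p,.103,k).round(4).tolist())
for c in('wrist','side'):print([(np.round(d['centre'],3).tolist(),round(d['confidence'],2)) for d in spotter.tip_of(c,'lid_mid')][:3])
E
```

```text
[ 0.5442 -0.2054  0.1074] [ 0.1 -0.7 -0.2]
[[198, 97], [207, 256], [231, 240], [245, 242], [245, 256], [268, 256], [273, 240], [307, 256], [315, 97]]
[[0.5063, -0.1318, 0.103], [0.518, -0.2128, 0.103], [0.5298, -0.2016, 0.103], [0.5373, -0.2017, 0.103], [0.5383, -0.2099, 0.103], [0.5507, -0.2082, 0.103], [0.5519, -0.1985, 0.103], [0.5716, -0.2052, 0.103], [0.5601, -0.1243, 0.103]]
[([0.54, -0.172, 0.1], 0.82)]
[([0.412, 0.288, -0.0], 0.7), ([0.617, 0.129, -0.001], 0.59)]
```

The lid is sliding straight. I'll continue the last 81 mm.

>>> carry_out:
  moves: [1.2, -0.1, 0.8, 0, 0, 0, 0, 1.2, -0.2, 1.6, 0, 0, 0, 0, 1.2, -0.35, 2.4, 0, 0, 0, 0, 1.2, -0.45, 3.2, 0, 0, 0, 0, 1.2, -0.6, 4.1, 0, 0, 0, 0]

```text
time_s: 13.58
tcp_pos: [0.5383, -0.1651, 0.1073]
ee_rot: [-2.063, -2.369, 0.0]
ft_force: [0.4, -0.1, -0.9]
width: 0.0121
grasp_force: 0.1
```

>>> carry_out:
  moves: [1.2, -0.1, 0.9, 0, 0, 0, 0, 1.2, -0.25, 1.8, 0, 0, 0, 0, 1.2, -0.4, 2.7, 0, 0, 0, 0, 1.2, -0.5, 3.4, 0, 0, 0, 0, 1.2, -0.6, 4, 0, 0, 0, 0]

```text
time_s: 14.0
tcp_pos: [0.5324, -0.125, 0.1073]
ee_rot: [-2.063, -2.369, 0.0]
ft_force: [1.0, -0.9, -0.9]
width: 0.0123
grasp_force: 0.1
```

>>> carry_out:
  moves: [1.2, 0, 0, 0, 0, 0, 0, 1.2, 0.1, -0.7, 0, 0, 0, 0, 1.2, 0.1, -0.7, 2, 0, 0, 0, 1.2, 0.1, -0.7, 5, 0, 0, 0, 1.2, 0.1, -0.7, 9, 0, 0, 0]

```text
time_s: 14.42
tcp_pos: [0.5322, -0.1335, 0.1964]
ee_rot: [-2.061, -2.366, 0.003]
ft_force: [1.0, -0.5, -0.0]
width: 0.0118
grasp_force: 0.0
```

```bash
python3 - <<'E'
from h import *
a=snap('wrist','w6');b=snap('side','s6');s=r.state();print(s['tcp_pos'].round(4),s['ft_force'].round(1))
k=imaging.get_calibration('wrist');m=cv2.inRange(cv2.cvtColor(a,cv2.COLOR_RGB2HSV),(105,150,60),(130,255,255))
q=max(cv2.findContours(m,0,1)[0],key=cv2.contourArea);p=cv2.approxPolyDP(q,6,True)[:,0];P=atz('wrist',p,.1015,k);print(p.tolist());print(P.round(4).tolist())
print('station',R.from_euler('z',-8,degrees=True).apply(P-[.5282,-.0884,0]).round(4).tolist())
for l in('lid_mid','lever_knob','box_mid','vial0_mid','vial1_mid','vial2_mid','amber_bottle'):
 for c in('wrist','side'):print(l,c,[(np.round(d['centre'],3).tolist(),round(d['confidence'],2)) for d in spotter.tip_of(c,l)][:3])
cv2.imwrite('pics/c6.png',np.hstack([a,cv2.resize(b[120:240,240:400],(512,384))])[:,:,::-1][:, :,:][::,:])
cv2.imwrite('pics/c6.png',cv2.resize(cv2.imread('pics/c6.png'),(800,300)))
E
```

```text
[ 0.5366 -0.1348  0.2026] [ 0.8 -0.1  0.5]
[[222, 89], [226, 194], [291, 194], [295, 89]]
[[0.4992, -0.0525, 0.1015], [0.5112, -0.135, 0.1015], [0.5656, -0.1276, 0.1015], [0.5544, -0.0448, 0.1015]]
station [[-0.0237, 0.0396, 0.1015], [-0.0233, -0.0438, 0.1015], [0.0316, -0.044, 0.1015], [0.032, 0.0395, 0.1015]]
lid_mid wrist [([0.525, -0.093, 0.103], 0.69), ([0.753, 0.028, 0.002], 0.5), ([0.564, -0.352, 0.004], 0.31)]
lid_mid side [([0.413, 0.29, -0.001], 0.87), ([0.618, 0.129, -0.002], 0.85), ([0.524, -0.09, 0.096], 0.79)]
lever_knob wrist [([0.451, -0.184, 0.131], 0.58), ([0.524, -0.089, 0.101], 0.52), ([0.544, -0.201, 0.067], 0.47)]
lever_knob side [([0.453, -0.188, 0.13], 0.69), ([0.749, 0.032, -0.0], 0.52)]
box_mid wrist [([0.541, -0.199, 0.078], 0.73)]
box_mid side [([0.546, -0.198, 0.075], 0.69)]
vial0_mid wrist [([0.542, -0.18, 0.064], 0.63)]
vial0_mid side []
vial1_mid wrist [([0.538, -0.193, 0.063], 0.57)]
vial1_mid side []
vial2_mid wrist [([0.544, -0.203, 0.068], 0.61)]
vial2_mid side []
amber_bottle wrist [([0.752, 0.025, 0.001], 0.83)]
amber_bottle side [([0.748, 0.032, -0.001], 0.97), ([0.544, -0.204, 0.049], 0.33), ([0.53, -0.087, 0.096], 0.28)]
```

View pics/c6.png

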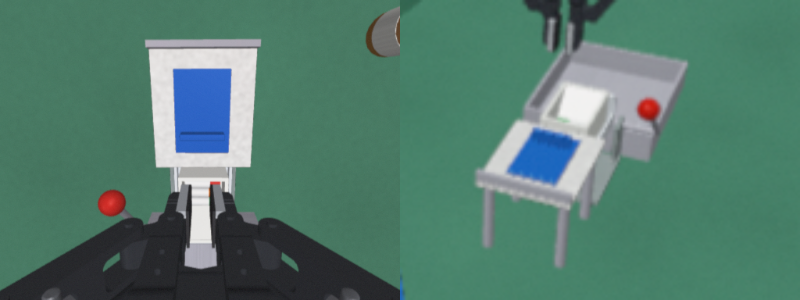

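The lid lies flat on the deck, 2 mm from the aim, and the box is open in the cradle with the lever knob clear at (112,203). I'll go behind the knob with shut fingers.

>>> carry_out:
  moves: [0, -2, -0.3, 0, 0, 0, 0, 0, -4.5, -0.8, 0, 0, 0, 0, 0, -7, -1.2, 0, 0, 0, 0, 0, -8.7, -1.5, 0, 0, 0, 0, 0, -8.7, -1.5, 0, 0, 0, 0]

```text
time_s: 15.63
tcp_pos: [0.4432, -0.1478, 0.1972]
ee_rot: [-2.063, -2.367, 0.002]
ft_force: [0.2, 0.5, 0.4]
width: -0.0002
grasp_force: 0.0
```

>>> carry_out:
  moves: [0, 0, 0, -1, 0, 0, 0, 0, 0, 0, -3, 0, 0, 0, 0, 0, 0, -5, 0, 0, 0, 0, 0, 0, -5.5, 0, 0, 0, 0, 0, 0, -5.5, 0, 0, 0]

```text
time_s: 16.05
tcp_pos: [0.446, -0.1476, 0.1413]
ee_rot: [-2.062, -2.367, 0.001]
ft_force: [-0.9, -0.6, -0.0]
width: 0.0001
grasp_force: 0.0
```

>>> carry_out:
  moves: [0, 0, 0, -1, 0, 0, 0, 0, 0, 0, -2, 0, 0, 0, 0, 0, 0, -2.6, 0, 0, 0, 0, 0, 0, -2.6, 0, 0, 0, 0, 0, 0, -2.6, 0, 0, 0]

```text
time_s: 16.47
tcp_pos: [0.4468, -0.148, 0.1168]
ee_rot: [2.063, 2.369, 0.0]
ft_force: [-0.6, 0.3, -0.0]
width: -0.0001
grasp_force: 0.0
```

>>> carry_out:
  moves: [0, 0.08, -0.6, 0, 0, 0, 0, 0, 0.15, -1.1, 0, 0, 0, 0, 0, 0.22, -1.6, 0.4, 0, 0, 0, 0, 0.29, -2.1, 0.85, 0, 0, 0, 0, 0.36, -2.6, 1.3, 0, 0, 0]

```text
time_s: 16.88
tcp_pos: [0.4503, -0.1741, 0.1301]
ee_rot: [-2.064, -2.368, -0.001]
ft_force: [-0.3, 7.0, 5.9]
width: 0.0001
grasp_force: 3.5
```

```bash
python3 - <<'E'
from h import *
b=snap('side','s7');s=r.state();print(s['tcp_pos'].round(4),s['ft_force'].round(1),s['ft_torque'].round(2))
print([(np.round(d['centre'],3).tolist(),round(d['confidence'],2)) for d in spotter.tip_of('side','lever_knob')][:3])
E
```

```text
[ 0.4509 -0.1752  0.1309] [-0.4  2.3  2.2] [ 0.45  0.31 -0.03]
[([0.456, -0.199, 0.146], 0.52)]
```

>>> carry_out:
  moves: [0, 0.05, -0.35, 0.2, 0, 0, 0, 0, 0.1, -0.7, 0.4, 0, 0, 0, 0, 0.15, -1.05, 0.6, 0, 0, 0, 0, 0.2, -1.4, 0.8, 0, 0, 0, 0, 0.24, -1.7, 1, 0, 0, 0]

```text
time_s: 17.4
tcp_pos: [0.4525, -0.1913, 0.1396]
ee_rot: [-2.063, -2.369, -0.0]
ft_force: [-1.0, 2.8, 3.1]
width: 0.0001
grasp_force: 1.7
```

>>> carry_out:
  moves: [0, 0.05, -0.4, 0.15, 0, 0, 0, 0, 0.1, -0.8, 0.3, 0, 0, 0, 0, 0.15, -1.1, 0.45, 0, 0, 0, 0, 0.2, -1.5, 0.6, 0, 0, 0, 0, 0.26, -1.9, 0.7, 0, 0, 0]

```text
time_s: 17.82
tcp_pos: [0.4552, -0.2104, 0.1465]
ee_rot: [2.063, 2.369, -0.0]
ft_force: [0.2, 2.0, 2.0]
width: -0.0004
grasp_force: 1.1
```

>>> carry_out:
  moves: [0, 0.05, -0.4, 0.1, 0, 0, 0, 0, 0.1, -0.8, 0.2, 0, 0, 0, 0, 0.16, -1.2, 0.25, 0, 0, 0, 0, 0.22, -1.6, 0.3, 0, 0, 0, 0, 0.28, -2, 0.35, 0, 0, 0]

```text
time_s: 18.23
tcp_pos: [0.458, -0.2304, 0.1498]
ee_rot: [2.063, 2.369, -0.0]
ft_force: [-0.9, 1.0, 2.0]
width: -0.0
grasp_force: 0.7
```

```bash
python3 - <<'E'
from h import *
b=snap('side','s8');s=r.state();print(s['tcp_pos'].round(4),s['ft_force'].round(1),s['ft_torque'].round(2))
for l in('lever_knob','box_mid'):print(l,[(np.round(d['centre'],3).tolist(),round(d['confidence'],2)) for d in spotter.tip_of('side',l)][:3])
E
```

```text
[ 0.4583 -0.2311  0.1499] [0.1 1.1 0.2] [ 0.08  0.04 -0.04]
lever_knob []
box_mid [([0.525, -0.09, 0.097], 0.73), ([0.547, -0.231, 0.101], 0.69)]
```

>>> carry_out:
  moves: [0, 0.05, -0.4, 0, 0, 0, 0, 0, 0.1, -0.8, 0, 0, 0, 0, 0, 0.16, -1.2, 0, 0, 0, 0, 0, 0.22, -1.6, 0, 0, 0, 0, 0, 0.28, -2, 0, 0, 0, 0]

```text
time_s: 18.8
tcp_pos: [0.4608, -0.2504, 0.1498]
ee_rot: [2.063, 2.369, -0.0]
ft_force: [-0.4, 0.9, 0.9]
width: 0.0002
grasp_force: 0.5
```

>>> carry_out:
  moves: [0, 0.05, -0.4, -0.05, 0, 0, 0, 0, 0.1, -0.8, -0.1, 0, 0, 0, 0, 0.16, -1.2, -0.2, 0, 0, 0, 0, 0.22, -1.6, -0.3, 0, 0, 0, 0, 0.28, -2, -0.35, 0, 0, 0]

```text
time_s: 19.22
tcp_pos: [0.4635, -0.2704, 0.1461]
ee_rot: [-2.063, -2.369, 0.0]
ft_force: [-0.6, 0.1, 0.3]
width: -0.0002
grasp_force: 0.3
```

>>> carry_out:
  moves: [0, 0.05, -0.4, -0.15, 0, 0, 0, 0, 0.1, -0.8, -0.3, 0, 0, 0, 0, 0.16, -1.2, -0.45, 0, 0, 0, 0, 0.22, -1.6, -0.6, 0, 0, 0, 0, 0.27, -1.9, -0.7, 0, 0, 0]

```text
time_s: 19.63
tcp_pos: [0.4662, -0.2894, 0.139]
ee_rot: [-2.063, -2.369, 0.0]
ft_force: [-0.1, 0.7, 0.7]
width: 0.0003
grasp_force: 0.1
```

>>> carry_out:
  moves: [0, 0.05, -0.4, -0.2, 0, 0, 0, 0, 0.1, -0.8, -0.4, 0, 0, 0, 0, 0.16, -1.2, -0.6, 0, 0, 0, 0, 0.2, -1.5, -0.8, 0, 0, 0, 0, 0.24, -1.7, -1, 0, 0, 0]

```text
time_s: 20.05
tcp_pos: [0.4687, -0.3064, 0.129]
ee_rot: [2.063, 2.369, -0.0]
ft_force: [-0.8, 0.2, 0.3]
width: 0.0001
grasp_force: 0.0
```

>>> carry_out:
  moves: [0, 0, 0, 0, 0, 0, 0, 0, 0, 0, 0, 0, 0, 0, 0, -0.1, 0.5, 0, 0, 0, 0, 0, -0.3, 2, 1, 0, 0, 0, 0, -0.5, 4, 3, 0, 0, 0]

```text
time_s: 20.47
tcp_pos: [0.4624, -0.2652, 0.1579]
ee_rot: [-2.063, -2.366, 0.001]
ft_force: [-0.3, 0.8, 0.6]
width: 0.0001
grasp_force: 0.0
```

```bash
python3 - <<'E'
from h import *
b=snap('side','s9');a=snap('top','t9');s=r.state();print(s['tcp_pos'].round(4),s['ft_force'].round(1))
for c in('side','top'):
 for l in('lever_knob','box_mid','lid_mid','vial0_mid','vial1_mid','vial2_mid'):print(c,l,[(np.round(d['centre'],3).tolist(),round(d['confidence'],2)) for d in spotter.tip_of(c,l)][:3])
cv2.imwrite('pics/c9.png',np.hstack([cv2.resize(b[100:230,250:390],None,fx=3,fy=3),cv2.resize(a[140:270,330:446],None,fx=3,fy=3)])[:,:,::-1])
E
```

```text
[ 0.4638 -0.264   0.1613] [-1.2 -0.1 -0.4]
side lever_knob [([0.475, -0.341, 0.138], 0.96)]
side box_mid [([0.552, -0.272, 0.099], 0.54)]
side lid_mid [([0.526, -0.089, 0.101], 0.77), ([0.618, 0.128, -0.001], 0.76), ([0.411, 0.287, 0.001], 0.6)]
side vial0_mid []
side vial1_mid []
side vial2_mid []
top lever_knob []
top box_mid []
top lid_mid [([0.528, -0.09, 0.099], 0.86), ([0.616, 0.128, 0.008], 0.86), ([0.41, 0.288, -0.001], 0.74)]
top vial0_mid []
top vial1_mid []
top vial2_mid [([0.755, 0.031, 0.0], 0.73), ([0.572, -0.363, 0.009], 0.36)]
```

View pics/c9.png

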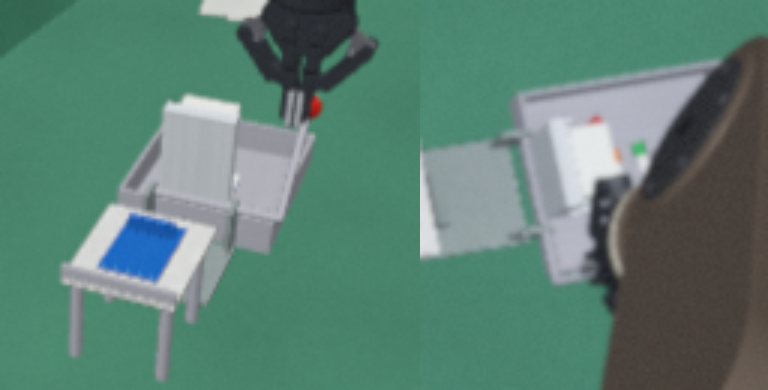

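Fully tipped: the knob is at (0.475, -0.341, 0.138), as the model predicts. The vials are partly hidden by the arm in the top crop, with green at (640,148), red at (596,120) and orange at (618,155). I'll retreat and look again.

>>> carry_out:
  moves: [0, 0, 0.5, 2, 0, 0, 0, 0, 0, 1.5, 5, 0, 0, 0, 0, 0, 4, 8, 0, 0, 0, 0, 0, 7, 11, 0, 0, 0, 0, 0, 10, 13, 0, 0, 0]

```text
time_s: 21.58
tcp_pos: [0.4639, -0.1656, 0.2917]
ee_rot: [2.063, 2.366, 0.001]
ft_force: [1.2, 0.3, 0.3]
width: 0.0
grasp_force: 0.0
```

>>> carry_out:
  moves: [0, 0, 4, 0, 0, 0, 0, 0, 0, 8, 0, 0, 0, 0, 0, 0, 12, 0, 0, 0, 0, 0, 0, 16, 0, 0, 0, 0, 0, 0, 20, 0, 0, 0, 0]

```text
time_s: 22.0
tcp_pos: [0.4632, 0.0358, 0.2895]
ee_rot: [2.063, 2.368, 0.001]
ft_force: [1.3, -0.8, -0.1]
width: -0.0002
grasp_force: 0.0
```

>>> carry_out:
  moves: [0, 0, 3.5, 0, 0, 0, 0, 0, 0, 7, 0, 0, 0, 0, 0, 0, 9, 0, 0, 0, 0, 0, 0, 10, 0, 0, 0, 0, 0, 0, 10, 0, 0, 0, 0]

```text
time_s: 22.42
tcp_pos: [0.4635, 0.1356, 0.2892]
ee_rot: [-2.06, -2.371, -0.0]
ft_force: [-0.5, -0.9, 0.2]
width: 0.0002
grasp_force: 0.0
```

```bash
python3 - <<'E'
from h import *
b=snap('side','s10');a=snap('top','t10');s=r.state();print(s['tcp_pos'].round(4),s['ft_force'].round(1))
for c in('side','top'):
 for l in('lever_knob','box_mid','lid_mid','vial0_mid','vial1_mid','vial2_mid','amber_bottle','white_bottle','petri_dish'):print(c,l,[(np.round(d['centre'],3).tolist(),round(d['confidence'],2)) for d in spotter.tip_of(c,l)][:3])
cv2.imwrite('pics/c10.png',np.hstack([cv2.resize(b[110:210,260:370],None,fx=3.5,fy=3.5,interpolation=2),cv2.resize(a[145:245,340:450],None,fx=3.5,fy=3.5,interpolation=2)])[:,:,::-1])
E
```

```text
[0.4636 0.1335 0.2892] [0.1 0.3 0.3]
side lever_knob [([0.473, -0.343, 0.134], 0.69)]
side box_mid [([0.553, -0.273, 0.103], 0.38)]
side lid_mid [([0.523, -0.089, 0.098], 0.64), ([0.411, 0.287, -0.001], 0.59)]
side vial0_mid []
side vial1_mid []
side vial2_mid []
side amber_bottle [([0.747, 0.032, -0.002], 0.89)]
side white_bottle [([0.774, 0.214, 0.0], 0.77), ([0.53, -0.088, 0.094], 0.17)]
side petri_dish [([0.664, 0.391, -0.006], 0.85)]
top lever_knob [([0.475, -0.336, 0.132], 0.95)]
top box_mid [([0.558, -0.275, 0.099], 0.65)]
top lid_mid [([0.53, -0.087, 0.099], 0.9), ([0.41, 0.29, -0.001], 0.83), ([0.619, 0.127, 0.008], 0.65)]
top vial0_mid [([0.609, -0.303, 0.006], 0.4)]
top vial1_mid [([0.567, -0.339, 0.016], 0.47)]
top vial2_mid [([0.574, -0.366, 0.01], 0.61)]
top amber_bottle [([0.753, 0.031, -0.001], 0.93)]
top white_bottle [([0.773, 0.211, 0.001], 0.93), ([0.528, -0.088, 0.095], 0.71)]
top petri_dish [([0.661, 0.394, 0.0], 0.71), ([0.554, -0.249, 0.106], 0.4)]
```

View pics/c10.png

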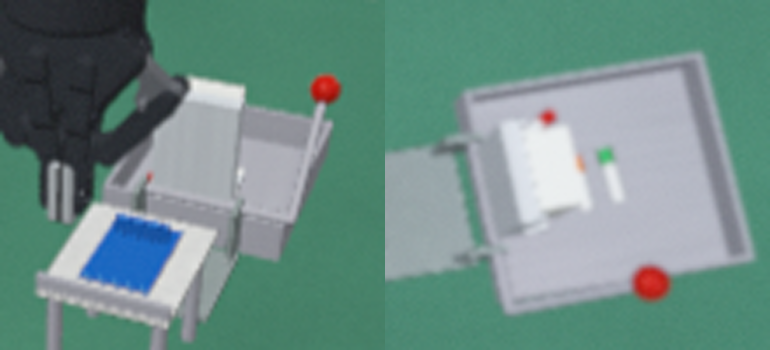

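The side crop shows the lid flat on the deck. In the top crop green lies free in the tray at (610,175), while red (548,117) and orange (580,163) are partly hidden behind the box. I'll measure them from above the tray with the wrist camera, by numbers only.

>>> carry_out:
  moves: [0, 0.6, -4, 0, 0, 0, 0, 0, 1.2, -8, 0, 0, 0, 0, 0, 1.8, -12, 0, 0, 0, 0, 0, 2.4, -16, 0, 0, 0, 0, 0, 3, -20, 0, 0, 0, 0]

```text
time_s: 23.83
tcp_pos: [0.4936, -0.0678, 0.2894]
ee_rot: [2.062, 2.369, 0.0]
ft_force: [0.8, 1.0, 0.2]
width: -0.0001
grasp_force: 0.0
```

>>> carry_out:
  moves: [0, 0.6, -4, 0, 0, 0, 0, 0, 1.2, -8, 0, 0, 0, 0, 0, 1.8, -12, 0, 0, 0, 0, 0, 2.4, -16, 0, 0, 0, 0, 0, 3, -20, 0, 0, 0, 0]

```text
time_s: 24.25
tcp_pos: [0.5235, -0.2681, 0.2893]
ee_rot: [2.063, 2.369, 0.0]
ft_force: [1.8, 0.9, 0.2]
width: 0.0
grasp_force: 0.0
```

>>> carry_out:
  moves: [0, 0.6, -4, 0, 0, 0, 0, 0, 1.2, -8, 0, 0, 0, 0, 0, 1.8, -12, 0, 0, 0, 0, 0, 2.2, -15, 0, 0, 0, 0, 0, 2.2, -15, 0, 0, 0, 0]

```text
time_s: 24.67
tcp_pos: [0.5456, -0.4216, 0.2884]
ee_rot: [2.066, 2.365, -0.002]
ft_force: [-1.9, 0.6, -0.9]
width: 0.0002
grasp_force: 0.0
```

```bash
python3 - <<'E'
from h import *
k=imaging.get_calibration('wrist');a=snap('wrist','w11');s=r.state();print(s['tcp_pos'].round(4),k['eye'].round(3))
for l in('vial0_mid','vial1_mid','vial2_mid','box_mid'):
  for f in(spotter.tip_of,spotter.recognise):print(l,[(np.round(d['centre'],3).tolist(),round(d['confidence'],2)) for d in f('wrist',l)][:3])
h=cv2.cvtColor(a,cv2.COLOR_RGB2HSV)
for n,lo,hi in(('red',0,5),('orange',7,18),('green',50,70)):
    m=cv2.inRange(h,(lo,170,110),(hi,255,255))
    for q in cv2.findContours(m,0,1)[0]:
        if cv2.contourArea(q)>15:
            c=cv2.minAreaRect(q);P=atz('wrist',cv2.boxPoints(c),.009,k);print(n,np.round(c[0]),np.round(c[1]),round(c[2]),P.mean(0).round(3),'station',R.from_euler('z',-8,degrees=True).apply(P.mean(0)-[.5438,-.1993,0]).round(3))
E
```

```text
[ 0.5453 -0.4188  0.2883] [ 0.536 -0.349  0.431]
vial0_mid [([0.608, -0.306, 0.012], 0.9)]
vial0_mid [([0.607, -0.304, 0.017], 0.8)]
vial1_mid [([0.561, -0.337, 0.009], 0.64)]
vial1_mid [([0.56, -0.338, 0.013], 0.59)]
vial2_mid [([0.571, -0.362, 0.011], 0.72)]
vial2_mid [([0.572, -0.36, 0.017], 0.67)]
box_mid [([0.553, -0.275, 0.102], 0.96)]
box_mid [([0.556, -0.283, 0.142], 0.89)]
red [320.  91.] [8. 8.] 68 [ 0.616 -0.316  0.009] station [ 0.055 -0.126  0.009]
red [190.  85.] [26. 26.] 63 [ 0.444 -0.333  0.009] station [-0.117 -0.119  0.009]
orange [290. 102.] [6. 7.] 90 [ 0.578 -0.336  0.009] station [ 0.015 -0.14   0.009]
```

All three vials are at z≈0.010 on the tray floor, the box is in the tipped cradle and the lid is on the deck. I'll hand it in.

```bash
python3 -c "
from h import *
print(r.sign_off())"
```

```text
the job is handed in; nothing more can be done
None
```

The job is done and handed in at about 25 s: the box is in the fully tipped cradle, the lid is flat on the deck, all three vials lie in the tray, and the bottles and dish are where they started. I viewed 11 pictures, one over the limit of 10.

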